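# Load a key-tag blank into the marking machine

### The arm

A 7-joint arm with a two-finger parallel gripper is mounted at the origin on the work surface. World frame = base frame: x ahead of the robot, y to its left, z up, the work surface at z = 0. Lengths are in m, angles in rad, forces in N, time in s.
With the tool pointing down it reaches from about 0.425 to 0.925 m from the base axis. Payload 6.8 kg.
Tool frame: the origin (TCP) lies between the finger pads; the fingertips stand 22 mm ahead of it and the grasp point (between the pads) lies 3 mm ahead of it (bot.tip_reach is the distance from the TCP to the fingertips, in m); z points along the fingers, x is the direction in which the jaws open and shut, and the axes are right-handed (so a half turn about z gives the same grasp; the last joint's range is limited). The gripper opens to 85 mm and grips with 20 to 120 N. Pads are 22 mm wide; open, the fingers measure 114 mm over their backs; the gripper's body (76 mm by 85 mm) begins 54 mm behind the grasp point. The pads swing forward as they close: fully open they stand 13 mm farther back than shut.
Start: joints at [-1.389, 0.477, 0.022, 1.555, -0.011, 1.109, -0.083], TCP at [0.193, 0.647, 0.253] pointing down, gripper open.
Joint ranges: [-2.96, 2.96], [-0.34, 2.1], [-1.41, 1.46], [0.24, 2.44], [-1.37, 4.51], [0.17, 1.92], [-2.96, 2.96]. Speed limits (rad/s): [2.39, 2.39, 3.14, 3.14, 3.14, 3.14, 3.14].

### API

Orientations are given as a unit quaternion [w, x, y, z].
In Python, from station import bot gives the robot as it stands.
- The arm moves only by the tool step_arm, never from a script. Its argument "targets" is a list of rows, each a list of 5 numbers: the shift along the tool's x, y, z in mm, then the turn about the tool's z in degrees, then the closure, from 0 (fully open) to 1 (shut). In form: [[dx, dy, dz, spin, jaw], ...]. A call has 1 to 20 rows; each row is the pose to reach, as a shift and turn from the pose commanded when the call began, along the tool's axes at that moment; what a row does not reach only later rows make up. A row lasts 1/12 s, in which the tool goes at most 41.7 mm and 7.16 degrees, less where a joint would pass 70% of its speed; a pose out of reach is approached as far as the arm can. A call with a gripper value outside its range is refused whole. The fingers move at their own pace and stop on an object; "newtons" is the grip in N (left out, the last holds). Time passes only in rows, so rows that repeat a pose let the fingers close. It gives the time, the measured TCP pose, the force and the opening at its end, in the units of the state.
- bot.get_obs(): the state, without advancing time (a new reading comes with each control period).
- bot.read_camera(name): name is "scene" or "top"; returns a dict with "frame" (400x640x3 uint8, red, green, blue), "z_map" (400x640 float32, m along the optical axis (not along the pixel's ray), 0 where there is no reading), "fov_y" (degrees; the focal length in pixels is half the picture's height over the tangent of half this angle, whatever the lens; pixels are square), "cx", "cy" (the principal point, pixels), "R" (3x3) and "t" (3): a world point X has camera coordinates R X + t. Camera axes: x right, y down, z forward; pixel columns grow to the right and rows downward; lengths in m; the calibration is good to about 2 mm. A picture is of the moment at which its call begins.
- bot.hand_in(): hands the job in, once; it reports no verdict.
The state is a dict: "t": time; "q": joint angles; "joint_vel": joint speeds; "joint_torque": joint torques, N m; "eef_pos": TCP position; "tool_rot": TCP orientation; "contact_force": force on the tool from outside, world axes, zero at the start; "torque": the same for the moment, N m; "gripper_width": opening from 0.0 (shut) to 1.0 (fully open).
Only numpy, scipy, OpenCV 4.12 (cv2) and the standard library are available. Lean on these libraries where they do the work, as an engineer would, in place of code of your own. Each camera call takes 0.05 s, during which the arm holds its last target.

### The job

Get the red key-tag blank into the marking machine: press down on the black rubber strip of the machine's flat carriage and drag the carriage out from under the head as far as it will come, then lay the red blank flat in the carriage's pocket (its eye in the narrow end) and let go. Then slide the carriage with the blank all the way back in, and only then press the green start button fully down and release it. Leave the other blanks and the things on the bench where they are.

Things in the scene. Friction and masses are not known exactly. Their poses are not given: they have to be found in the camera images.
- carriage (a joint): Sliding travel of the machine's flat carriage, m: 0 = fully home under the head, 0.110 = fully out towards the robot side (end stop). It stays where it is left and needs about 2.5 N along the slide (friction, no spring); it cannot lift or turn. It starts 0 to 15 mm out.
- grip_strip (a point): Centre of the black rubber strip at the front end of the carriage's top, on its surface, 48 mm above the bench. Strip: 30 mm (x) by 110 mm (y), level, flush with the top. x points into the machine (the carriage comes out along -x), z up. Carriage: flat plate 160 long x 110 wide x 12 mm thick between fixed rails 46 mm high; no handle, moved by pressing on the strip and dragging.
- marker: Marking machine, white, blue hood, fixed. Origin under its bed's front edge, x into the machine, z up. Bed 310 (x) x 210 x 35 mm high. Head at x 150 to 270 mm, 210 wide, 190 high, underside 68 mm up; blue hood juts to x 140 mm between heights 115 and 190 mm. Strip centre: x 135 mm when home, 25 mm when fully out. When home the gripper must lean back from the head 30 to 40 degrees to reach the strip.
- pocket (a point): Where red_mid must come to lie in the carriage's pocket, level with the carriage's top, 57 mm behind grip_strip. Axes as grip_strip; a rightly laid blank's x agrees with this x, its eye towards the strip. The pocket is 5 mm deep and shaped like the blank with 2.5 mm to spare all round, so half of the blank stands proud. With the carriage fully out it lies 58 mm before the hood.
- red_mid (a point): Red key-tag blank, 56 long x 32 wide x 10 mm thick, 30 g, flat on a 3 mm mat: a wide part 42 x 32 mm and at one end an eye tab 14 long x 16 wide with a black hole. This point is the centre of the wide part, half-way up (5 mm above its underside); its x points away from the eye along the length, z up. Both faces are alike.
- red_eye (a point): Centre of the red blank's eye tab, half-way up, 28 mm from red_mid.
- blue_mid (a point): Blue key-tag blank, 56 long x 32 wide x 10 mm thick, 30 g, flat on a 3 mm mat: a wide part 42 x 32 mm and at one end an eye tab 14 long x 16 wide with a black hole. This point is the centre of the wide part, half-way up (5 mm above its underside); its x points away from the eye along the length, z up. Both faces are alike. To be left alone.
- yellow_mid (a point): Yellow key-tag blank, 56 long x 32 wide x 10 mm thick, 30 g, flat on a 3 mm mat: a wide part 42 x 32 mm and at one end an eye tab 14 long x 16 wide with a black hole. This point is the centre of the wide part, half-way up (5 mm above its underside); its x points away from the eye along the length, z up. Both faces are alike. To be left alone.
- start (a joint): Travel of the green start button, m: 0 up, 0.006 fully down (about 5 N); springs back.
- start_top (a point): Centre of the top of the green start button (36 mm across, on a black housing standing by itself to the right of the machine); z up. It is pressed straight down.
- wrench: Steel wrench 170 mm long lying on the bench, to be left alone. Origin under its middle.
- driver: Screwdriver 180 mm long lying on the bench, to be left alone. Origin under its middle.
- oil: White bottle, 50 mm across, 130 mm tall, to be left alone. Origin at the centre of its foot.
- cup: Blue mug, 80 mm across, 90 mm tall, to be left alone. Origin at the centre of its foot.
Mind the look-alikes: they are no part of the job. Of the things that look like the part that bears start, take the one that is nearest to the robot's base at the start.

How it is judged:
On the way, in this order (a step that is already met when the one before it is completed fails the run):
1. the carriage is dragged fully out (within 6 mm of its end stop) (value of joint carriage above 0.104 m), for 0.1 s.
2. the red blank lies flat in the pocket, eye in the narrow end, and is let go, with the carriage still mostly out (horizontal distance between red_mid and pocket below 0.006 m and z of red_mid in the frame of pocket between -0.003 and 0.003 m and angle between red_mid's own z axis and vertical below 0.08 rad and x of red_eye in the frame of pocket below -0.02 m and contact force between the fingers and anything else below 0.2 N and value of joint carriage above 0.08 m), for 0.2 s.
3. the carriage is back home (within 4 mm) (value of joint carriage below 0.004 m), for 0.1 s.
4. the start button is pressed down (5 mm or more) (value of joint start above 0.005 m), for 0.05 s.
At the end, for the whole second after the job is handed in: The red blank lies flat in the pocket (centre within 6 mm sideways and 3 mm in height, tilt under 0.08 rad, eye towards the rubber strip), the carriage is home within 4 mm, the start button has been pressed and is up again (under 2 mm) (horizontal distance between red_mid and pocket below 0.006 m and z of red_mid in the frame of pocket between -0.003 and 0.003 m and angle between red_mid's own z axis and vertical below 0.08 rad and x of red_eye in the frame of pocket below -0.02 m and value of joint carriage below 0.004 m and value of joint start below 0.002 m); the robot touches nothing.
It fails at once if the start button is pressed while the carriage is not home (value of joint start above 0.004 m and value of joint carriage above 0.008 m).
It fails at once if the blue or yellow blank is moved by more than 30 mm (distance of any of blue_mid, yellow_mid from where it was at the start of the episode above 0.03 m).
It fails at once if the wrench, screwdriver, bottle or mug is moved by more than 30 mm (distance of any of wrench, driver, oil, cup from where it was at the start of the episode above 0.03 m).
It also fails if it takes over 72 s, if anything falls off the work surface, if the arm or the gripper's body presses on something with over 40 N, if the wrist force passes 120 N, or if a joint passes its speed limit or range.

## Working session

There is one attempt and no reset: what is moved stays moved. The work goes in short steps, Python scripts to look and compute and a tool call to move; the robot and the scene stay as the last step left them, time stands still between calls to the robot, and variables do not carry over. Pictures are saved under pics/ and viewed, and the job is handed in when it is done.

Besides the shell and the picture viewer there is one more tool, called as name([rows], argument=value, ...), one row to a line, values as JSON. step_arm: Moves the arm, as the interface text tells. Its arguments: {"type":"object","properties":{"targets":{"type":"array"},"newtons":{"type":"number"}},"required":["targets"]}

```bash
ls; mkdir -p pics; python3 - <<'E'
from station import bot
import cv2
print({k:v for k,v in bot.get_obs().items()}, bot.tip_reach)
for n in ("scene","top"):
    c=bot.read_camera(n)
    print(n,c["fov_y"],c["cx"],c["cy"],c["R"],c["t"],[k for k in c])
    cv2.imwrite(f"pics/{n}0.png",c["frame"][:,:,::-1])
E
```

```text
pics
{'t': 0.0, 'q': array([-1.38911231,  0.47780216,  0.02233043,  1.55646689, -0.01147319,
        1.10930561, -0.08308449]), 'joint_vel': array([ 9.04558438e-04,  3.83021769e-04, -2.66524624e-03, -7.20734545e-05,
        1.24155814e-03, -1.61934466e-03, -1.76387947e-03]), 'joint_torque': array([-2.50274597e-04, -5.96466029e+01,  1.60785299e+00, -2.81186289e+01,
        1.25294714e-02,  9.53489682e-03, -5.30194214e-06]), 'eef_pos': array([0.19273135, 0.64631343, 0.25231761]), 'tool_rot': array([ 6.15242378e-04,  8.01775952e-01,  5.97624016e-01, -6.93311185e-04]), 'contact_force': array([ 0.54683295,  0.09823817, -0.18164184]), 'torque': array([ 0.02855103, -0.00726661, -0.01442235]), 'gripper_width': 0.9995413457056729} 0.022
scene 46.684508497766885 316.5325391764243 203.9157156818587 [[ 0.72387461  0.6899223  -0.00357417]
 [ 0.50691801 -0.53536427 -0.67558806]
 [-0.46801675  0.48722923 -0.73727064]] [-0.34084946 -0.25550594  1.51632994] ['frame', 'z_map', 'fov_y', 'cx', 'cy', 'R', 't']
top 50.67888932283811 321.3422290954906 196.6803812860606 [[ 0.0054464  -0.99992588  0.0108892 ]
 [-0.98430659 -0.00728141 -0.17631651]
 [ 0.17638273 -0.00975802 -0.98427329]] [-0.04897017  0.5119252   0.97253976] ['frame', 'z_map', 'fov_y', 'cx', 'cy', 'R', 't']
```

View pics/scene0.png

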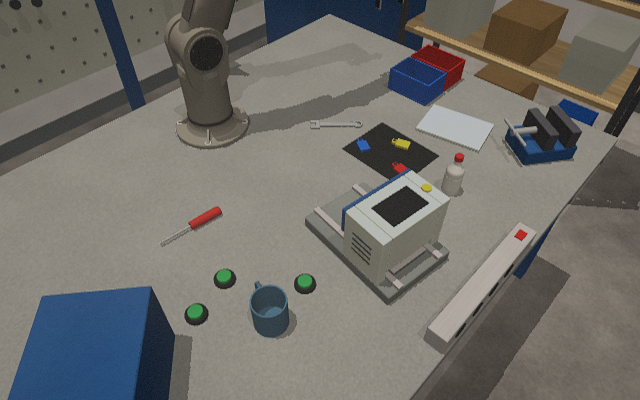

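View pics/top0.png

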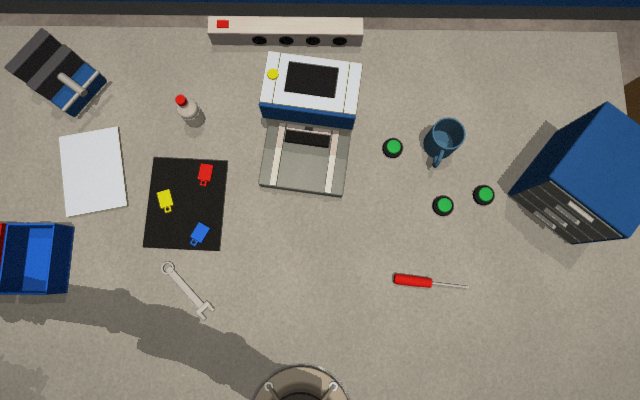

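The scene view shows the arm, the machine near (390,230), the mat with three blanks near (390,150) and three green buttons at (224,278), (196,314) and (305,283). In the top view the red blank is at (205,174), the machine at (305,130), the black strip at about (303,139), and the green buttons at (393,147), (443,205) and (484,195).

```bash
cat > h.py <<'E'
from station import bot
import numpy as np, cv2
def cam(n):
    c=bot.read_camera(n); c["f"]=c["frame"].shape[0]/2/np.tan(np.radians(c["fov_y"])/2); return c
def ray(c,u,v,z):
    d=c["R"].T@np.array([(u-c["cx"])/c["f"],(v-c["cy"])/c["f"],1.]); o=-c["R"].T@c["t"]
    return o+d*(z-o[2])/d[2]
def dep(c,u,v):
    z=c["z_map"][int(round(v)),int(round(u))]
    return c["R"].T@(np.array([(u-c["cx"])/c["f"]*z,(v-c["cy"])/c["f"]*z,z])-c["t"])
def proj(c,X):
    p=c["R"]@np.array(X)+c["t"]; return np.array([c["cx"]+c["f"]*p[0]/p[2],c["cy"]+c["f"]*p[1]/p[2]])
def crop(c,u0,v0,u1,v1,s,name):
    cv2.imwrite(name,cv2.resize(c["frame"][v0:v1,u0:u1,::-1],None,fx=s,fy=s,interpolation=cv2.INTER_NEAREST))
def blobs(c,lo,hi,mn=20):
    m=cv2.inRange(cv2.cvtColor(c["frame"],cv2.COLOR_RGB2HSV),lo,hi)
    n,l,s,ce=cv2.connectedComponentsWithStats(m)
    return [(ce[i],s[i],l==i) for i in range(1,n) if s[i][4]>=mn]
E
python3 - <<'E'
from h import *
for n in("top","scene"):
    c=cam(n); print(n,"f",c["f"],"cam pos",-c["R"].T@c["t"])
    for ce,s,m in blobs(c,(45,100,60),(80,255,255)):
        p=ray(c,*ce,0.04); print("green",ce,s[4],p,np.hypot(p[0],p[1]),dep(c,*ce))
    for lo,hi,nm in (((0,150,100),(6,255,255),"red"),((24,150,100),(34,255,255),"yel"),((105,150,100),(115,255,255),"blu")):
        for ce,s,m in blobs(c,lo,hi):
            if s[4]<600: print(nm,ce,s,ray(c,*ce,0.013),dep(c,*ce))
    if n=="top":
        crop(c,240,40,370,200,4,"pics/mach.png"); crop(c,140,150,240,255,6,"pics/mat.png"); crop(c,370,120,510,230,5,"pics/btn.png")
E
```

```text
top f 422.3504700544349 cam pos [ 0.33261884 -0.03574893  1.04803903]
green [393.10714286 146.22619048] 168 [ 0.64183133 -0.22322376  0.04      ] 0.6795412484730393 [ 0.64573748 -0.22559205  0.02726588]
green [485.19886364 193.92613636] 176 [ 0.52303806 -0.4452316   0.04      ] 0.686876985043501 [ 0.52616017 -0.45194546  0.02347225]
green [444.12643678 204.74712644] 174 [ 0.49559473 -0.34353567  0.04      ] 0.603018152649794 [ 0.49837062 -0.34877806  0.02283053]
red [222.   23.5] [217  20  11   8  88] [0.98757651 0.2227715  0.013     ] [0.95603451 0.21032145 0.06284627]
red [179.825  99.325] [175  95  11  10  80] [0.77125943 0.32150863 0.013     ] [0.7218489  0.28126546 0.12959165]
red [204.63052209 173.16064257] [198 163  15  23 249] [0.57583978 0.24694158 0.013     ] [0.57539612 0.24642592 0.01488802]
red [412.42666667 280.368     ] [394 274  38  14 375] [ 0.31482594 -0.26664966  0.013     ] [ 0.31505226 -0.26371272  0.02616516]
yel [272.32183908  73.65517241] [267  69  11  10  87] [0.84501634 0.0843769  0.013     ] [0.75316388 0.06284312 0.19854126]
yel [164.78846154 199.76923077]
[... 2354 characters left out ...]
10  23] [0.3957599  0.55682709 0.013     ] [0.38940495 0.56785133 0.00442641]
blu [576.97609562 111.47410359] [559 100  37  24 251] [0.83588259 0.87165798 0.013     ] [ 0.71101666  1.6267758  -0.45198514]
blu [362.62037037 144.61111111] [357 139  13  13 108] [0.42688721 0.25231471 0.013     ] [0.42521513 0.25457977 0.0106376 ]
blu [558.38571429 145.77142857] [554 139  11  12  70] [0.86699362 0.66071023 0.013     ] [0.87499429 0.61316018 0.04702737]
blu [532.31764706 146.84117647] [525 140  18  14 170] [0.81129388 0.60115727 0.013     ] [0.82194619 0.55299821 0.04911621]
blu [390.34615385 180.61538462] [372 169  38  25  78] [0.58560842 0.18505722 0.013     ] [0.68216604 0.02574266 0.19269942]
```

View pics/mach.png

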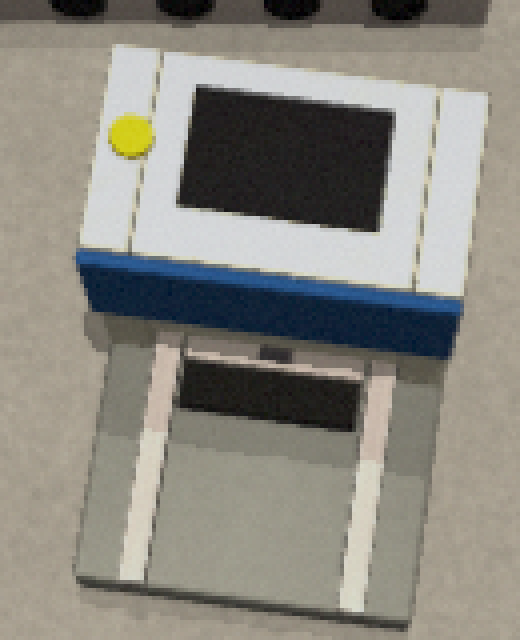

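View pics/mat.png

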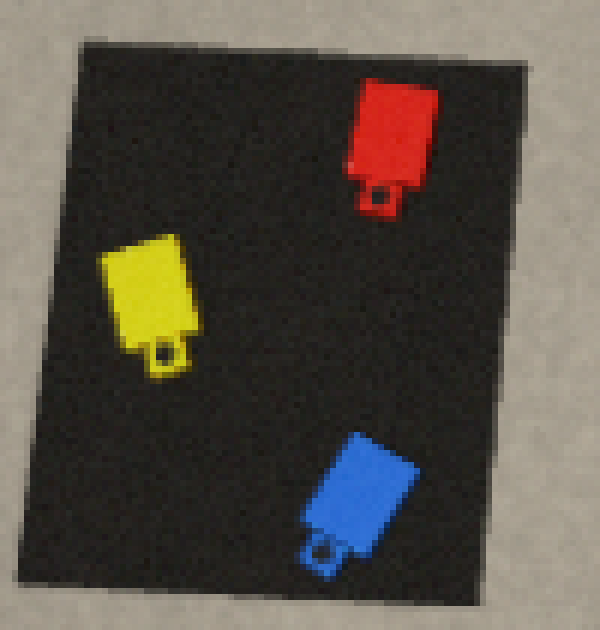

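View pics/btn.png

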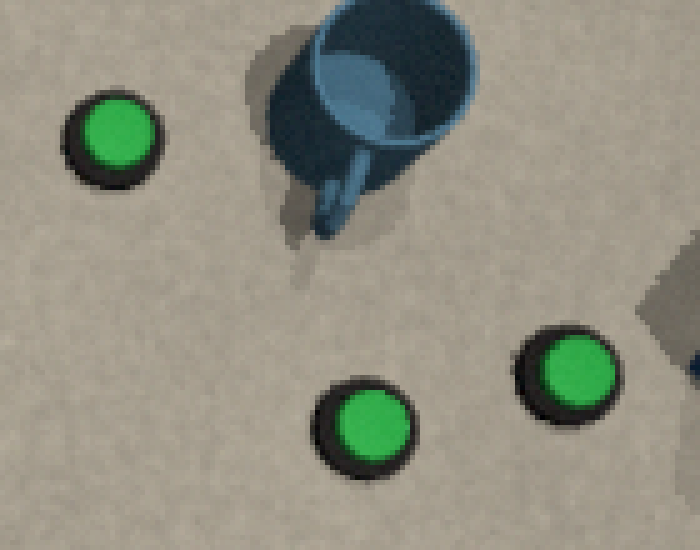

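I measured the lookalikes for the start button in the top view. The green buttons at (393,147), (444,205) and (485,194) lie 0.68, 0.61 and 0.69 m from the base. The yellow knob on the head at (272,74) is not a start button. I choose (444,205). The crops also confirm the red blank at (205,173), with its eye towards the robot, and the strip at about (307,138).

Next I'll measure the machine's yaw, the strip, the blank and the button.

```bash
cat >> h.py <<'E'
def subrect(m,c,z):
    """min-area rect of a mask, cast onto plane z -> centre, axes"""
    cnt=max(cv2.findContours(m.astype(np.uint8),cv2.RETR_EXTERNAL,cv2.CHAIN_APPROX_NONE)[0],key=cv2.contourArea)
    P=np.array([ray(c,u,v,z)[:2] for u,v in cnt[:,0,:].astype(float)])
    return cv2.minAreaRect((P*1000).astype(np.float32)),P
E
python3 - <<'E'
from h import *
c=cam("top"); s=cam("scene")
# strip in top
g=cv2.cvtColor(c["frame"],cv2.COLOR_RGB2GRAY)
m=np.zeros_like(g); m[125:150,278:336]=(g[125:150,278:336]<55)
n,l,st,ce=cv2.connectedComponentsWithStats(m); i=1+np.argmax(st[1:,4]); m=(l==i)
r,P=subrect(m,c,0.048); print("strip",r,st[i],ce[i], ray(c,*ce[i],0.048))
# bed corners
for nm,(u,v) in dict(FL=(259.25,184.25),FR=(342.5,195.2)).items(): print(nm,ray(c,u,v,.035))
# red blank
for lo,hi,z in (((0,150,100),(6,255,255),0.013),):
    for cc,nm in((c,"top"),(s,"scene")):
        for ce_,s_,mm in blobs(cc,lo,hi,60):
            p=ray(cc,*ce_,z)
            if abs(p[0]-.575)<.02 and abs(p[1]-.247)<.02:
                r,P=subrect(mm,cc,z); print(nm,"red",r,p)
# button
for cc in(c,s):
  for z in (0.02,0.025,.03): print(z,[np.round(ray(cc,*b[0],z),4) for b in blobs(cc,(45,100,60),(80,255,255)) if np.hypot(*ray(cc,*b[0],z)[:2])<.64])
crop(s,290,150,470,310,4,"pics/mach_s.png")
E
```

```text
strip ((656.9654541015625, -9.246623992919922), (108.83222961425781, 31.064565658569336), 82.41957092285156) [285 130  45  18 536] [306.95335821 138.63432836] [ 0.65694655 -0.00939595  0.048     ]
FL [0.54391885 0.10624737 0.035     ]
FR [ 0.51820754 -0.09739426  0.035     ]
top red ((572.2789916992188, 247.64068603515625), (32.69744873046875, 56.993995666503906), 81.8696060180664) [0.57578782 0.24697894 0.013     ]
scene red ((564.9716186523438, 248.6461181640625), (34.14353942871094, 41.433895111083984), 80.19730377197266) [0.56901337 0.24730085 0.013     ]
0.02 [array([ 0.4988, -0.3496,  0.02  ])]
0.025 [array([ 0.498 , -0.3481,  0.025 ])]
0.03 [array([ 0.4972, -0.3466,  0.03  ])]
0.02 [array([ 0.4986, -0.3486,  0.02  ])]
0.025 [array([ 0.5018, -0.3502,  0.025 ])]
0.03 [array([ 0.505 , -0.3518,  0.03  ])]
```

View pics/mach_s.png

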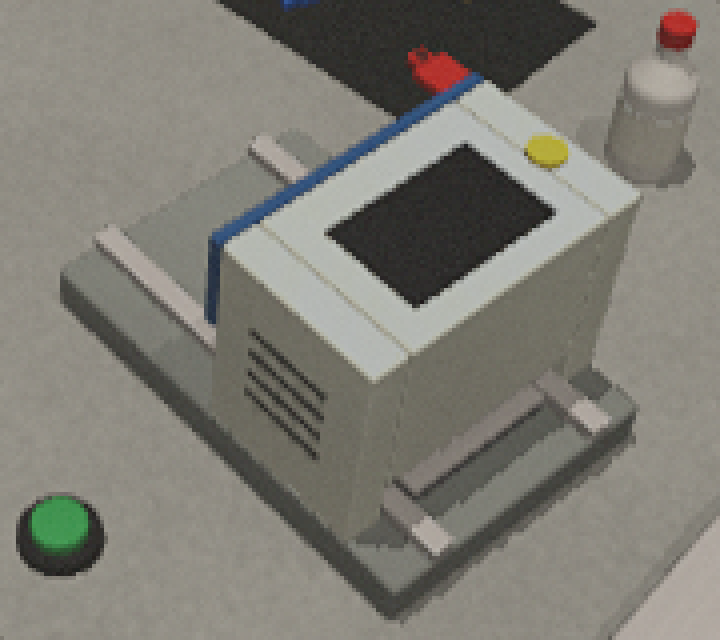

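```bash
cat >> h.py <<'E'
from scipy.spatial.transform import Rotation as Ro
def pose():
    o=bot.get_obs(); w,x,y,z=o["tool_rot"]; R=Ro.from_quat([x,y,z,w]).as_matrix(); return np.array(o["eef_pos"]),R,o
B=np.array([.5311,.0044]); YAW=np.radians(-7.4)
def mw(mx,my=0.0025):
    return B+mx*np.array([np.cos(YAW),np.sin(YAW)])+my*np.array([-np.sin(YAW),np.cos(YAW)])
def wm(p):
    d=np.array(p[:2])-B; return d@np.array([np.cos(YAW),np.sin(YAW)]), d@np.array([-np.sin(YAW),np.cos(YAW)])
def togo(x,y,z,th):
    p,R,o=pose(); d=R.T@(np.array([x,y,z])-p)*1000
    t0=np.degrees(np.arctan2(R[1,0],R[0,0])); sp=-(th-t0)
    print("now",p.round(4),"th",round(t0,1),"tilt",np.degrees(np.arccos(-R[2,2])).round(2),"-> shift",d.round(1),"spin",round((sp+180)%360-180,1),"F",o["contact_force"].round(1),"w",round(o["gripper_width"],3))
E
python3 - <<'E'
from h import *
togo(*mw(0.058),0.20,-7.4)
E
```

```text
now [0.1929 0.6467 0.253 ] th 73.4 tilt 0.03 -> shift [-507.1  564.5   53.3] spin 80.8 F [-0.3  0.4  0. ] w 0.998
```

step_arm([
  [-40,45,0,7,0],
  [-80,90,0,14,0],
  [-105,120,0,20,0],
  [-130,147,0,26,0],
  [-156,176,0,32,0],
  [-183,205,0,38,0],
  [-210,235,0,44,0],
  [-236,264,0,50,0],
  [-262,293,0,56,0],
  [-288,322,5,62,0],
  [-315,352,10,68,0],
  [-341,381,15,74,0],
  [-368,411,20,80,0],
  [-394,440,25,80.8,0],
  [-420,469,30,80.8,0],
  [-447,498,35,80.8,0],
  [-473,528,40,80.8,0],
  [-500,557,47,80.8,0],
  [-507,564,53,80.8,0],
  [-507,564,53,80.8,0],
])

```text
t: 1.97
eef_pos: [0.5891, -0.0051, 0.1994]
tool_rot: [0.001, 0.998, -0.068, -0.0]
contact_force: [0.2, 0.1, 0.1]
gripper_width: 0.999
```

```bash
python3 - <<'E'
from h import *
togo(*mw(0.058),0.085,-7.4)
c=cam("top"); s=cam("scene")
crop(c,230,40,390,220,3,"pics/a_t.png"); crop(s,260,100,480,300,3,"pics/a_s.png")
E
```

```text
now [ 0.5891 -0.0051  0.1994] th -7.8 tilt 0.16 -> shift [ -0.7  -4.8 114.4] spin -0.4 F [0.2 0.1 0.1] w 0.999
```

View pics/a_t.png

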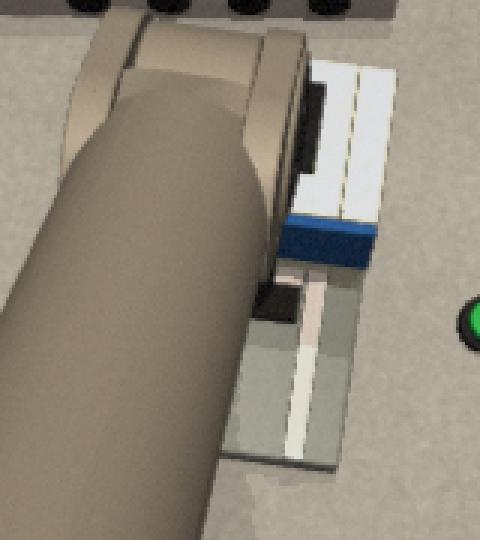

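View pics/a_s.png

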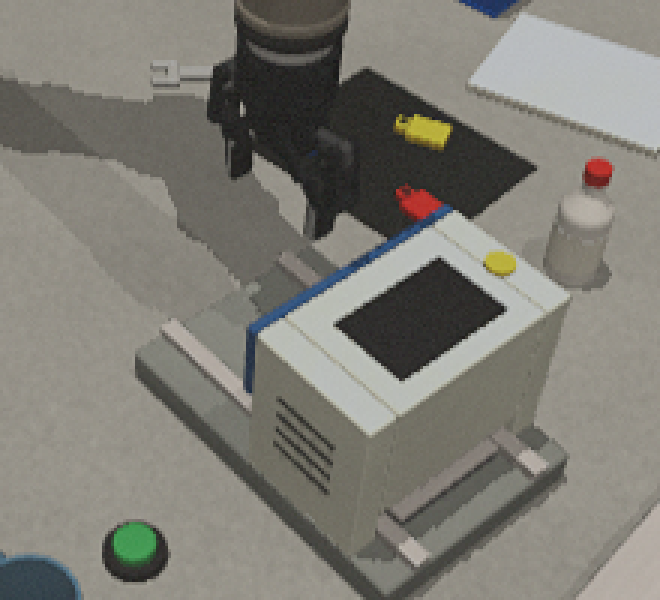

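The scene view shows the open jaws along the machine's x axis. The outer finger is at about (318,205) and its knuckle bulges to about (357,165). I'll measure that bulge against the hood before going in.

```bash
python3 - <<'E'
from h import *
s=cam("scene"); p,R,o=pose()
Z=s["z_map"]; v,u=np.nonzero(Z>0); z=Z[v,u]
X=(s["R"].T@(np.vstack([(u-s["cx"])/s["f"]*z,(v-s["cy"])/s["f"]*z,z])-s["t"][:,None])).T
T=(X-p)@R
k=(abs(T[:,0])<.1)&(abs(T[:,1])<.06)&(T[:,2]>-.2)&(T[:,2]<.03)
T=T[k]*1000
for a in range(-200,31,10):
    q=T[(T[:,2]>=a)&(T[:,2]<a+10)]
    if len(q)>3: print(a,len(q),"x",np.percentile(q[:,0],[2,50,98]).round(0),"y",np.percentile(q[:,1],[2,98]).round(0))
E
```

```text
-200 153 x [-16.  26.  38.] y [-17.  38.]
-190 173 x [-21.  28.  40.] y [-21.  39.]
-180 163 x [-15.  28.  40.] y [-19.  40.]
-170 44 x [-1. 26. 40.] y [-11.  39.]
-160 188 x [-22.  22.  36.] y [-22.  37.]
-150 151 x [-19.  28.  38.] y [-15.  38.]
-140 134 x [-16.  26.  38.] y [-14.  38.]
-130 122 x [-16.  27.  38.] y [-17.  38.]
-120 121 x [-14.  27.  38.] y [-14.  38.]
-110 43 x [-2. 36. 39.] y [-9. 36.]
-100 171 x [-64.  40.  69.] y [-10.  13.]
-90 179 x [-66.  21.  70.] y [-10.  20.]
-80 138 x [-65.  25.  71.] y [-11.  20.]
-70 145 x [-69.  28.  73.] y [-11.  18.]
-60 137 x [-68.  34.  73.] y [-13.  17.]
-50 157 x [-70.  43.  75.] y [-11.  14.]
-40 44 x [-62. -43.  69.] y [-6. 14.]
-30 57 x [-49. -42.  56.] y [-10.  13.]
-20 59 x [-48.  47.  57.] y [-11.  12.]
-10 60 x [-56. -42.  57.] y [-11.  11.]
0 208 x [-44.  90.  99.] y [-57.  57.]
10 106 x [82. 90. 99.] y [-57.  58.]
```

Open, the fingers reach ±57 mm. The knuckles reach about ±73 mm at 35 to 105 mm behind the TCP. So the outer finger can land on the front of the strip with the tool vertical if the tool centre stays at machine x ≤ 65 mm. I'll descend in front of the hood first.

step_arm([
  [-2,-3,30,0,0],
  [-2,-5,60,0,0],
  [-2,-5,90,0,0],
  [-2,-5,110,-0.4,0],
  [-2,-5,125,-0.4,0],
  [-2,-5,130,-0.4,0],
  [-2,-5,130,-0.4,0],
  [-2,-5,130,-0.4,0],
])

```text
t: 2.78
eef_pos: [0.5875, 0.0062, 0.0711]
tool_rot: [-0.0, 0.998, -0.06, 0.0]
contact_force: [0.7, 0.2, -0.4]
gripper_width: 1.002
```

```bash
python3 - <<'E'
from h import *
togo(*mw(0.064),0.057,-7.4)
c=cam("top"); s=cam("scene")
crop(s,260,100,480,300,3,"pics/b_s.png")
p,R,o=pose()
Z=s["z_map"]; v,u=np.nonzero(Z>0); z=Z[v,u]
X=(s["R"].T@(np.vstack([(u-s["cx"])/s["f"]*z,(v-s["cy"])/s["f"]*z,z])-s["t"][:,None])).T
# hood top front edge in machine coords
k=(X[:,2]>.17)&(X[:,2]<.2); M=np.array([wm(x) for x in X[k]]); kk=(abs(M[:,1])<.09)&(M[:,0]>.11)
print("hood front mx pct",np.percentile(M[kk][:,0],[0.5,1,2,5]))
E
```

```text
now [0.5875 0.0062 0.0711] th -6.9 tilt 0.06 -> shift [ 8.2  6.6 14.1] spin 0.5 F [ 0.7  0.2 -0.4] w 1.002
hood front mx pct [0.13965977 0.14097824 0.1423864  0.14647663]
```

View pics/b_s.png

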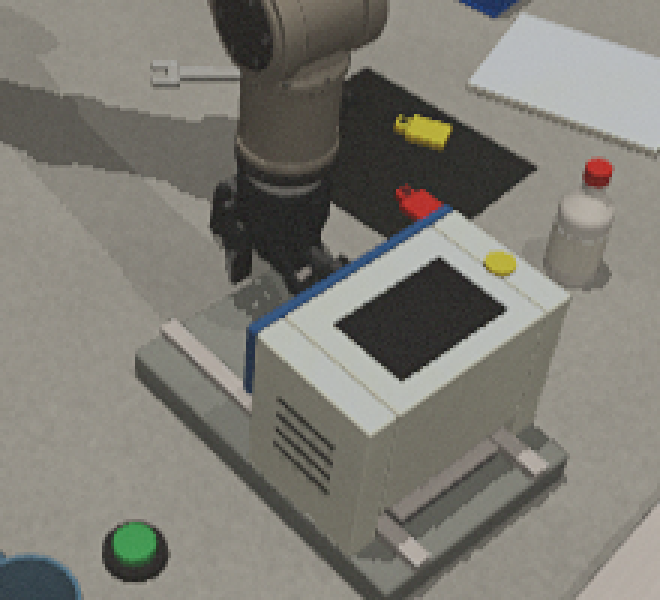

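step_arm([
  [4,3,4,0,0],
  [8,5,8,0,0],
  [8,5,10,0,0],
  [8,5,12,0,0],
  [8,5,13,0,0],
  [8,5,13,0,0],
])

```text
t: 3.38
eef_pos: [0.5941, -0.0009, 0.0569]
tool_rot: [0.0, 0.998, -0.061, -0.0]
contact_force: [-0.5, 0.3, -1.7]
gripper_width: 1.001
```

step_arm([
  [0,0,1,0,0],
  [0,0,2,0,0],
  [0,0,2,0,0],
])

```text
t: 3.63
eef_pos: [0.5943, -0.0008, 0.0551]
tool_rot: [-0.0, 0.998, -0.061, -0.0]
contact_force: [-1.1, -0.2, -0.2]
gripper_width: 0.998
```

step_arm([
  [0,0,1,0,0],
  [0,0,2,0,0],
  [0,0,3,0,0],
  [0,0,3,0,0],
])

```text
t: 3.97
eef_pos: [0.5943, -0.0008, 0.0521]
tool_rot: [-0.0, 0.998, -0.061, -0.0]
contact_force: [-0.5, 0.8, 0.2]
gripper_width: 1.001
```

```bash
python3 - <<'E'
from h import *
s=cam("scene"); p=np.array([0.5891,-0.0051,0.1994]); th=np.radians(-7.8)
X=np.array([np.cos(th),np.sin(th),0]);Y=np.array([np.sin(th),-np.cos(th),0])
im=cv2.imread("pics/a_s.png")
for t in (0,5,9,15):
    print(t,[ ((proj(s,p+X*x+Y*y+np.array([0,0,-t/1000]))-[260,100])*3).round(0).tolist() for x in(.0425,.057) for y in (-.011,.011)])
cv2.imwrite("pics/a_s2.png",cv2.resize(im[120:260,180:400],None,fx=3,fy=3,interpolation=cv2.INTER_CUBIC))
E
```

```text
0 [[320.0, 222.0], [299.0, 234.0], [333.0, 232.0], [312.0, 245.0]]
5 [[320.0, 226.0], [299.0, 239.0], [333.0, 237.0], [312.0, 249.0]]
9 [[320.0, 230.0], [299.0, 243.0], [332.0, 240.0], [311.0, 253.0]]
15 [[319.0, 236.0], [298.0, 248.0], [332.0, 246.0], [311.0, 258.0]]
```

View pics/a_s2.png

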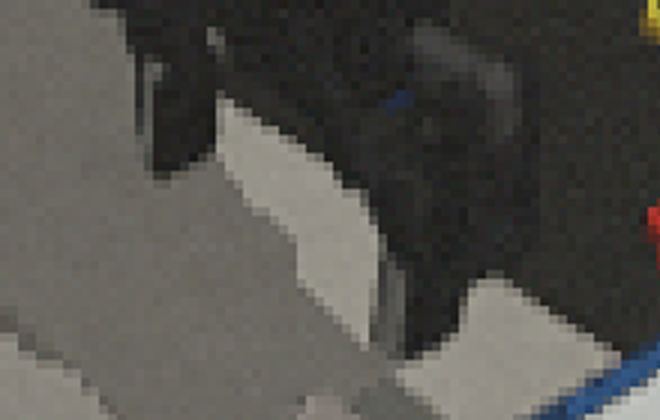

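Back-projecting the finger's lower corner puts the open fingertip at about TCP level, so strip contact should come at a TCP height of about 46 to 50 mm. I'll keep going down gently.

step_arm([
  [0,0,1,0,0],
  [0,0,2,0,0],
  [0,0,3,0,0],
  [0,0,3,0,0],
])

```text
t: 4.35
eef_pos: [0.5958, -0.001, 0.0502]
tool_rot: [-0.0, 0.998, -0.061, 0.001]
contact_force: [-1.5, 0.0, 6.8]
gripper_width: 1.001
```

step_arm([
  [0,0,1.5,0,0],
  [0,0,1.5,0,0],
  [-4,0,1.5,0,0],
  [-8,0,1.5,0,0],
  [-12,0,1.5,0,0],
  [-16,0,1.5,0,0],
  [-20,0,1.5,0,0],
  [-20,0,1.5,0,0],
])

```text
t: 5.02
eef_pos: [0.5777, 0.0014, 0.0499]
tool_rot: [-0.0, 0.998, -0.061, 0.004]
contact_force: [1.0, 0.3, 11.8]
gripper_width: 1.001
```

```bash
cat >> h.py <<'E'
def strip(c,z=.048,dark=55):
    g=cv2.cvtColor(c["frame"],cv2.COLOR_RGB2GRAY); m=np.zeros_like(g); m[125:215,255:345]=(g[125:215,255:345]<dark)
    n,l,st,ce=cv2.connectedComponentsWithStats(m)
    for i in range(1,n):
        if st[i,4]>60:
            r,P=subrect(l==i,c,z); M=np.array([wm(q) for q in P])*1000; print(st[i],"mx",M[:,0].min().round(1),M[:,0].max().round(1),"my",M[:,1].min().round(1),M[:,1].max().round(1),r)
E
python3 - <<'E'
from h import *
togo(*mw(0.064),0.05,-7.4); p,_,_=pose(); print(wm(p))
c=cam("top"); strip(c); crop(c,230,60,390,220,3,"pics/c_t.png")
E
```

```text
now [0.5777 0.0014 0.0499] th -7.0 tilt 0.42 -> shift [17.4  0.6  0. ] spin 0.4 F [ 1.   0.3 11.8] w 1.001
(np.float64(0.0466436388797999), np.float64(0.0030048331412692105))
[318 125  27  29 208] mx 94.0 174.1 my -84.6 -28.4 ((656.9134521484375, -68.3039321899414), (50.59360122680664, 85.1754379272461), 76.84821319580078)
[292 158  26  39 224] mx -18.0 81.1 my -29.4 18.7 ((561.197509765625, -6.974330902099609), (23.055688858032227, 107.64598846435547), 65.95365905761719)
[255 176  29  39 183] mx -68.0 15.9 my 32.9 113.9 ((518.01416015625, 76.69635772705078), (115.68643188476562, 21.138023376464844), 35.21194076538086)
```

View pics/c_t.png

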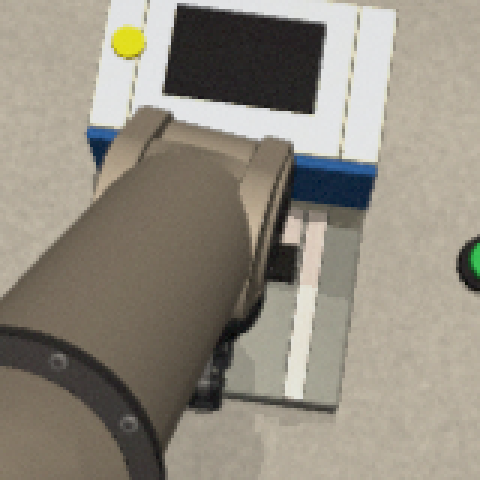

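The strip's right end has moved from about row 142 to row 147.5, so the carriage is following. I'll keep dragging.

step_arm([
  [-4,0,0.7,0,0],
  [-10,0,0.7,0,0],
  [-16,0,0.7,0,0],
  [-22,0,0.7,0,0],
  [-28,0,0.7,0,0],
  [-34,0,0.7,0,0],
  [-40,0,0.7,0,0],
  [-46,0,0.7,0,0],
  [-52,0,0.7,0,0],
  [-58,0,0.7,0,0],
  [-64,0,0.7,0,0],
  [-64,0,0.7,0,0],
])

```text
t: 6.07
eef_pos: [0.5151, 0.0097, 0.0497]
tool_rot: [-0.001, 0.998, -0.061, 0.005]
contact_force: [-1.8, 1.0, 19.6]
gripper_width: 1.001
```

```bash
python3 - <<'E'
from h import *
togo(*mw(0.064),0.05,-7.4); p,_,_=pose(); print(wm(p))
c=cam("top"); crop(c,230,60,390,220,3,"pics/d_t.png")
E
```

```text
now [0.5151 0.0097 0.0497] th -7.0 tilt 0.54 -> shift [80.6  1.2  0.4] spin 0.4 F [-1.8  1.  19.6] w 1.001
(np.float64(-0.016567981975793247), np.float64(0.003195080590259326))
```

View pics/d_t.png

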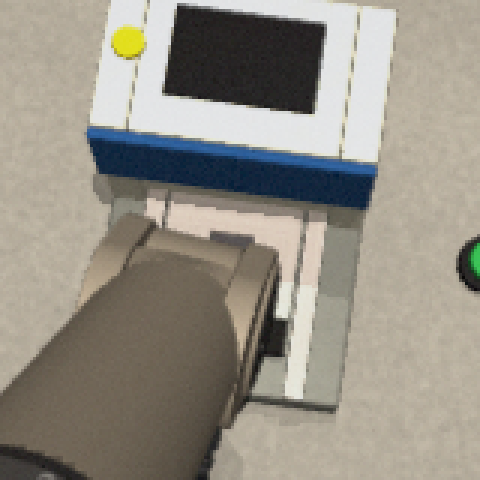

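step_arm([
  [-6,0,-0.3,0,0],
  [-12,0,-0.3,0,0],
  [-18,0,-0.3,0,0],
  [-23,0,-0.3,0,0],
  [-28,0,-0.3,0,0],
  [-32,0,-0.3,0,0],
  [-32,0,-0.3,0,0],
])

```text
t: 6.7
eef_pos: [0.4796, 0.0133, 0.0478]
tool_rot: [-0.0, 0.998, -0.061, 0.001]
contact_force: [-1.4, -0.2, 0.7]
gripper_width: 1.002
```

```bash
python3 - <<'E'
from h import *
togo(*mw(0.064),0.05,-7.4); p,_,_=pose(); print(wm(p))
c=cam("top"); crop(c,230,60,390,220,3,"pics/e_t.png")
E
```

```text
now [0.4796 0.0133 0.0478] th -7.0 tilt 0.07 -> shift [116.3   0.5  -2.1] spin 0.4 F [-1.4 -0.2  0.7] w 1.002
(np.float64(-0.052250590174842536), np.float64(0.0022359968082708453))
```

View pics/e_t.png

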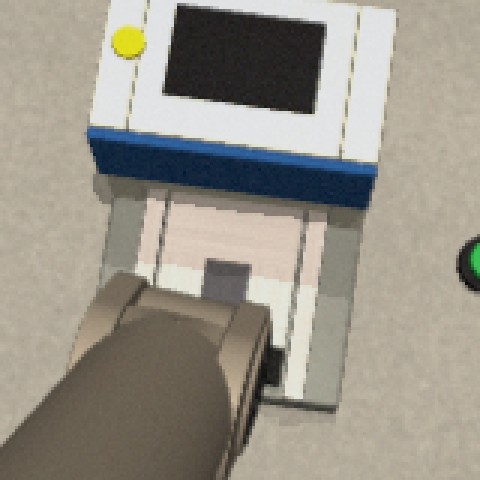

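```bash
python3 - <<'E'
from h import *
c=cam("top"); crop(c,300,165,350,205,14,"pics/e2.png")
E
```

```text
(no output)
```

View pics/e2.png

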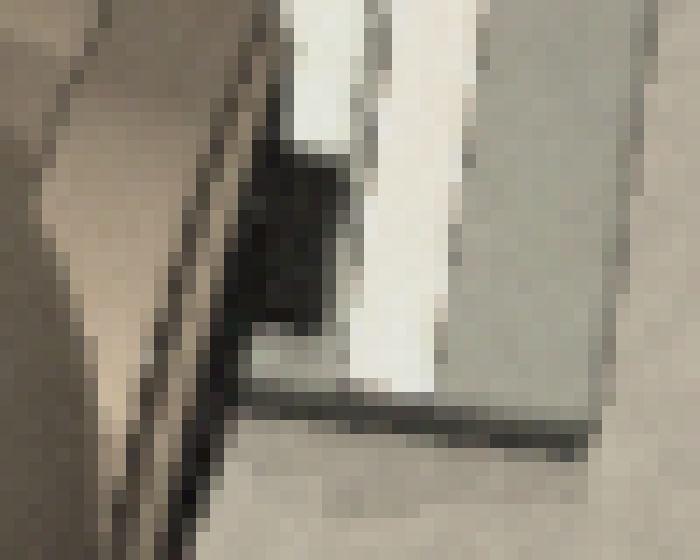

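```bash
python3 - <<'E'
from h import *
c=cam("top")
for u,v in((324.8,175.6),(323.1,188.1)): print(wm(ray(c,u,v,.048)))
togo(*mw(-0.035),0.085,-7.4)
E
```

```text
(np.float64(0.03999601355150747), np.float64(-0.053468306628020705))
(np.float64(0.008769992698182091), np.float64(-0.053509072255803994))
now [0.4791 0.0132 0.0472] th -7.0 tilt 0.04 -> shift [ 17.7  -0.3 -37.8] spin 0.4 F [-0.4 -0.4 -1. ] w 1.0
```

The strip now spans machine x 9 to 40 mm, so its centre is at 24.5 mm against the nominal 25 mm for fully out. The finger slipped off at the stop. I'll press and pull once more to be sure.

step_arm([
  [0,0,-10,0,0],
  [0,0,-20,0,0],
  [10,0,-20,0,0],
  [24,0,-20,0,0],
  [24,0,-15,0,0],
  [24,0,-10,0,0],
  [24,0,-5,0,0],
  [24,0,-3,0,0],
  [24,0,-1.5,0,0],
  [24,0,0,0,0],
  [24,0,0,0,0],
  [20,0,0,0,0],
  [16,0,0,0,0],
  [12,0,0,0,0],
  [12,0,0,0,0],
])

```text
t: 8.1
eef_pos: [0.5041, 0.0105, 0.0549]
tool_rot: [-0.002, 0.998, -0.063, 0.014]
contact_force: [-0.5, -2.0, 63.6]
gripper_width: 1.004
```

step_arm([
  [0,0,-5,0,0],
  [0,0,-6,0,0],
])

```text
t: 8.27
eef_pos: [0.4965, 0.0114, 0.0563]
tool_rot: [-0.001, 0.998, -0.062, 0.006]
contact_force: [6.1, -0.6, 11.4]
gripper_width: 0.998
```

The tool feels about 6 N against the pull, more than the 2.5 N slide friction, so the carriage is at its end stop. I'll lift off and go to the blank.

step_arm([
  [0,0,-20,0,0],
  [0,0,-45,0,0],
  [0,0,-70,0,0],
  [0,0,-90,0,0],
  [0,0,-90,0,0],
])

```text
t: 8.68
eef_pos: [0.4925, 0.0118, 0.146]
tool_rot: [-0.001, 0.998, -0.061, 0.002]
contact_force: [0.4, -0.4, 0.3]
gripper_width: 1.0
```

```bash
python3 - <<'E'
from h import *
togo(0.5793,0.2466,0.12,81.9)
E
```

```text
now [0.4925 0.0118 0.146 ] th -7.0 tilt 0.26 -> shift [  57.3 -243.6   26.7] spin -88.9 F [ 0.4 -0.4  0.3] w 1.0
```

step_arm([
  [4,-20,0,-7,0],
  [9,-40,0,-14,0],
  [14,-60,0,-21,0.1],
  [19,-80,0,-28,0.2],
  [24,-100,0,-35,0.25],
  [28,-120,0,-42,0.25],
  [33,-140,0,-49,0.25],
  [38,-160,0,-56,0.25],
  [42,-180,0,-63,0.25],
  [47,-200,0,-70,0.25],
  [52,-220,0,-77,0.25],
  [57,-238,10,-84,0.25],
  [57,-243,20,-89,0.25],
  [57,-243,25,-89,0.25],
  [57,-243,25,-89,0.25],
  [57,-243,25,-89,0.25],
])

```text
t: 10.02
eef_pos: [0.5766, 0.2445, 0.1173]
tool_rot: [-0.0, 0.756, 0.655, -0.001]
contact_force: [0.6, 0.4, -0.8]
gripper_width: 0.748
```

```bash
python3 - <<'E'
from h import *
togo(0.5793,0.2466,0.08,81.9)
c=cam("top"); s=cam("scene")
crop(c,150,80,350,205,4,"pics/f_t.png"); crop(s,330,90,470,210,5,"pics/f_s.png")
strip(c)
E
```

```text
now [0.5766 0.2445 0.1173] th 81.8 tilt 0.15 -> shift [ 2.5  2.4 37.3] spin -0.1 F [ 0.6  0.4 -0.8] w 0.748
[278 171  46  18 520] mx 8.3 37.7 my -50.6 57.2 ((554.5877075195312, 4.672046661376953), (107.80835723876953, 29.050331115722656), 82.14732360839844)
```

View pics/f_t.png

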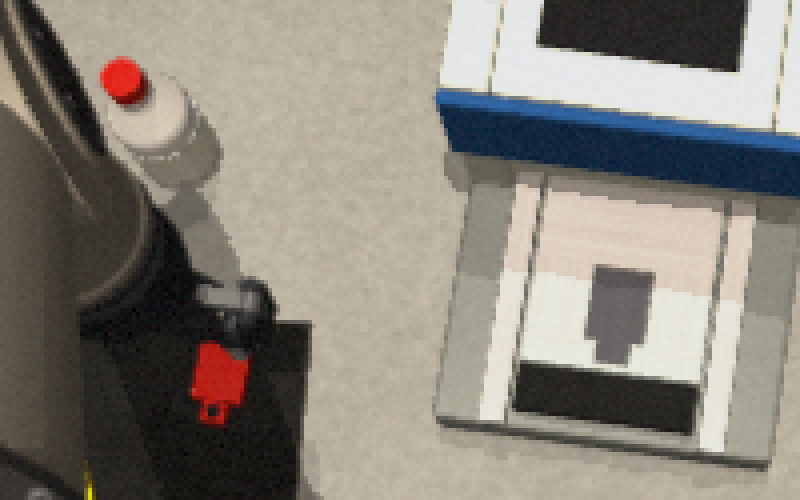

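View pics/f_s.png

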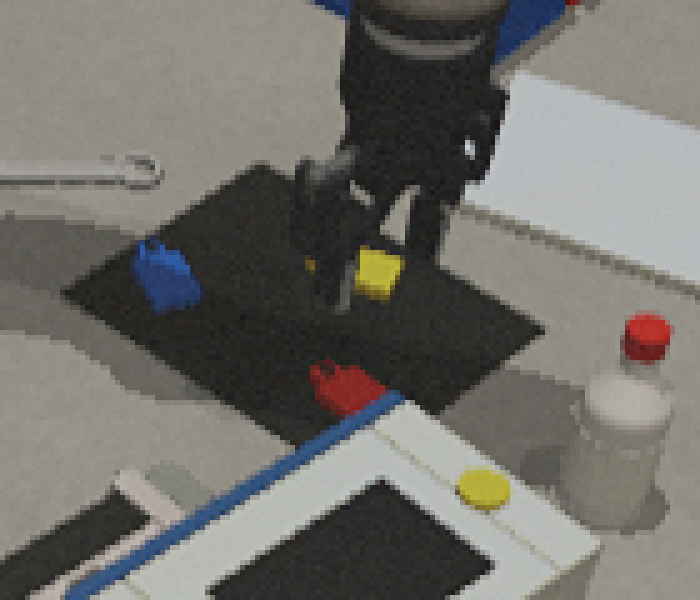

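The top view shows the carriage fully out. The pocket's wide part is at about (305,156) and its narrow eye end at (303,168), towards the strip. The blank is clear of the fingers at about (205,173). I'll measure the pocket.

```bash
python3 - <<'E'
from h import *
c=cam("top")
f=c["frame"].astype(int); 
print(f[156,305],f[165,285],f[150,300])
g=f.sum(2)
m=np.zeros(g.shape,np.uint8); m[142:172,294:318]=(g[142:172,294:318]<390)
print("\n".join("".join("#" if x else "." for x in r) for r in m[142:174,292:320]))
n,l,st,ce=cv2.connectedComponentsWithStats(m); i=1+np.argmax(st[1:,4]); print(st[i])
for z in (.048,.0455):
    r,P=subrect(l==i,c,z); print(z,r); 
    M=np.array([wm(q) for q in P])*1000; print("mx",M[:,0].min(),M[:,0].max(),"wide my",M[M[:,0]>70][:,1].min(),M[M[:,0]>70][:,1].max(), "tab my",M[M[:,0]<50][:,1].min(),M[M[:,0]<50][:,1].max())
s=r
E
```

```text
[108 102 104] [231 230 218] [89 85 84]
............................
............................
............................
............................
.......#....................
.......########.............
.......##############.......
......################......
......###############.......
......###############.......
......###############.......
......##############........
......##############........
......##############........
.....###############........
.....###############........
.....###############........
.....###############........
.....###############........
.....##############.........
....###############.........
....###############.........
.....##############.........
.......############.........
.......########.............
.......########.............
.......########.............
.......########.............
.........######.............
............................
............................
............................
[296 146  18  25 309]
0.048 ((606.3471069335938, -2.1912307739257812), (36.26252365112305, 59.23727798461914), 80.6900634765625)
mx 45.91997182433302 105.2217996996856 wide my -15.883483212949367 20.56783166327 tab my -6.312036068940864 10.902642684293303
0.0455 ((607.03125, -2.107318878173828), (36.35318374633789, 59.3853874206543), 80.6900863647461)
mx 46.513891170220575 105.96396782984628 wide my -15.75975165631504 20.78268795094835 tab my -6.1643768282254126 11.09333694244845
```

step_arm([
  [2,2,15,0,0.25],
  [2,2,35,0,0.25],
  [2,2,55,0,0.25],
  [2,2,65,0,0.25],
  [2,2,70,0,0.25],
  [2,2,70,0,0.25],
  [2,2,70,0,0.25],
])

```text
t: 10.75
eef_pos: [0.5801, 0.2478, 0.0488]
tool_rot: [0.0, 0.755, 0.656, 0.0]
contact_force: [0.0, 0.7, 0.3]
gripper_width: 0.751
```

```bash
python3 - <<'E'
from h import *
togo(0.5793,0.2466,0.030,81.9)
s=cam("scene"); c=cam("top")
crop(c,160,130,260,220,6,"pics/g_t.png"); crop(s,340,110,460,210,6,"pics/g_s.png")
E
```

```text
now [0.5801 0.2478 0.0488] th 82.0 tilt 0.03 -> shift [-1.3 -0.6 18.8] spin 0.1 F [0.  0.7 0.3] w 0.751
```

View pics/g_s.png

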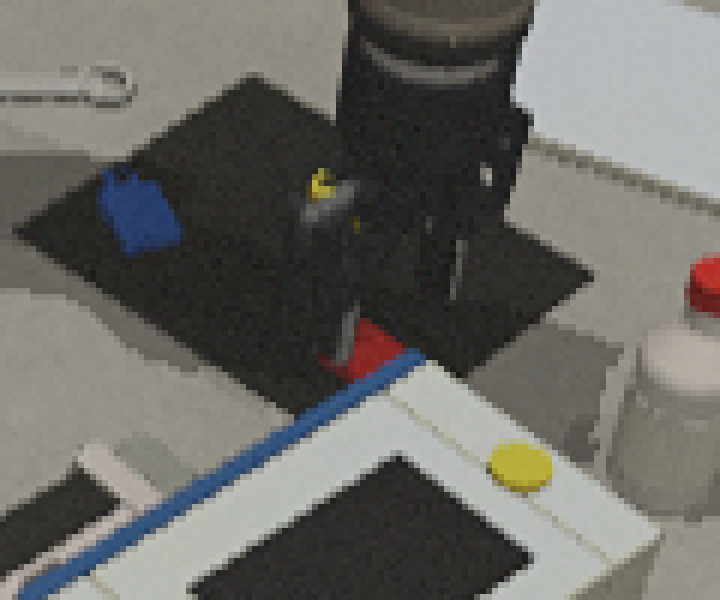

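View pics/g_t.png

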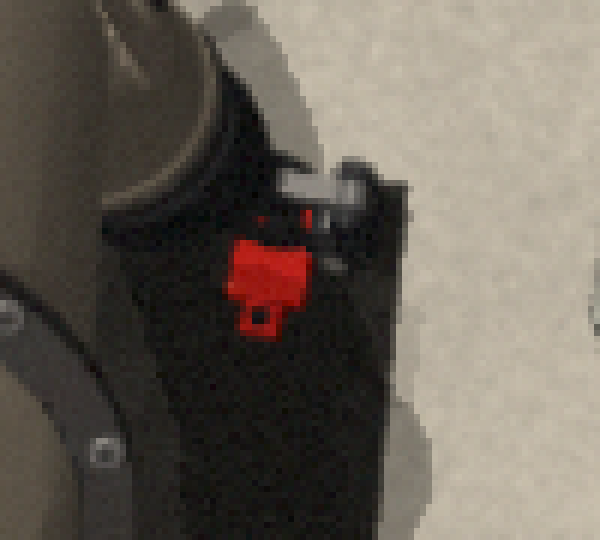

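The fingers straddle the red blank, which is at about (204,176) in the top view. I'll go down and close gently.

step_arm([
  [-1,0,8,0,0.25],
  [-1,0,14,0,0.25],
  [-1,0,18,0,0.25],
  [-1,0,18.5,0,0.4],
  [-1,0,18.5,0,0.5],
  [-1,0,18.5,0,0.6],
  [-1,0,18.5,0,0.75],
  [-1,0,18.5,0,0.85],
  [-1,0,18.5,0,0.85],
  [-1,0,18.5,0,0.85],
], newtons=25)

```text
t: 11.68
eef_pos: [0.5798, 0.2468, 0.0301]
tool_rot: [0.0, 0.755, 0.656, 0.0]
contact_force: [-0.2, -0.6, 0.5]
gripper_width: 0.363
```

step_arm([
  [0,0,-5,0,0.85],
  [0,0,-15,0,0.85],
  [0,0,-35,0,0.85],
  [0,0,-60,0,0.85],
  [0,0,-85,0,0.85],
  [0,0,-85,0,0.85],
  [0,0,-85,0,0.85],
])

```text
t: 12.27
eef_pos: [0.5808, 0.2473, 0.1174]
tool_rot: [0.0, 0.755, 0.656, 0.002]
contact_force: [-1.4, -0.5, -1.8]
gripper_width: 0.361
```

```bash
python3 - <<'E'
from h import *
togo(0.6124,-0.0029,0.12,82.4)
s=cam("scene"); c=cam("top")
crop(c,150,110,270,220,6,"pics/h_t.png"); crop(s,340,80,460,200,5,"pics/h_s.png")
E
```

```text
now [0.5808 0.2473 0.1174] th 82.0 tilt 0.25 -> shift [-243.4   66.2   -3. ] spin -0.4 F [-1.4 -0.5 -1.8] w 0.361
```

View pics/h_s.png

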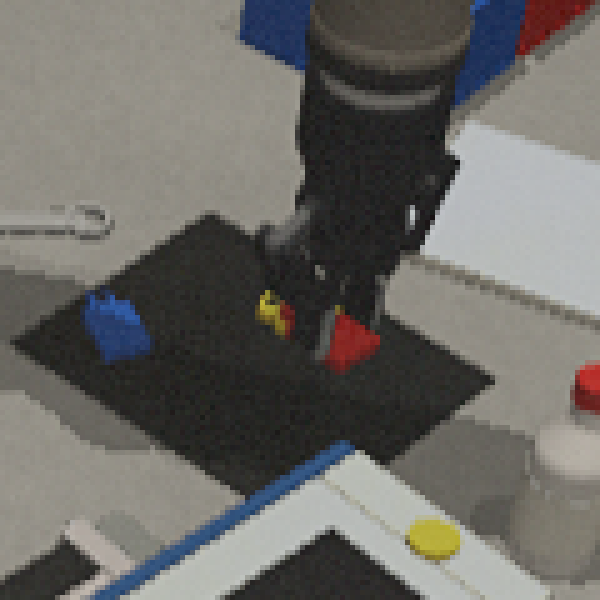

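View pics/h_t.png

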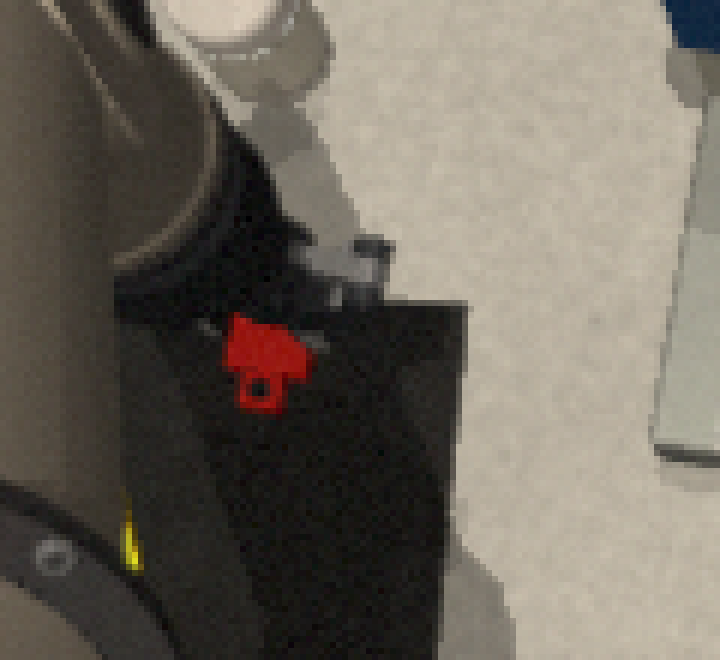

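The blank is held by the wide part. Its eye is free, towards the robot, at (194,174) in the top view. I'll carry it over to the pocket.

step_arm([
  [-8,2,0,0,0.85],
  [-22,6,0,0,0.85],
  [-40,11,0,0,0.85],
  [-60,16,0,0,0.85],
  [-80,22,0,0,0.85],
  [-100,27,0,0,0.85],
  [-120,33,0,0,0.85],
  [-140,38,0,0,0.85],
  [-160,44,0,0,0.85],
  [-180,49,0,0,0.85],
  [-200,55,0,-0.4,0.85],
  [-218,60,0,-0.4,0.85],
  [-232,64,0,-0.4,0.85],
  [-240,66,0,-0.4,0.85],
  [-243,66,0,-0.4,0.85],
  [-243,66,0,-0.4,0.85],
  [-243,66,0,-0.4,0.85],
  [-243,66,0,-0.4,0.85],
])

```text
t: 13.87
eef_pos: [0.611, -0.0014, 0.1148]
tool_rot: [-0.0, 0.752, 0.659, 0.0]
contact_force: [-0.4, 0.9, -0.4]
gripper_width: 0.363
```

```bash
python3 - <<'E'
from h import *
togo(0.6124,-0.0029,0.08,82.4)
s=cam("scene"); c=cam("top")
crop(c,260,110,360,210,6,"pics/i_t.png"); crop(s,290,100,420,230,5,"pics/i_s.png")
# red eye part pixel -> position at height of blank
p,R,o=pose(); zt=p[2]-0.0301+0.013
for ce,st,m in blobs(c,(0,140,90),(8,255,255),15):
    q=ray(c,*ce,zt); 
    if abs(q[1])<.06: r,P=subrect(m,c,zt); print(ce,st,q,r); M=np.array([wm(k) for k in P])*1000; print("mx",M[:,0].min(),M[:,0].max(),"tab my",M[M[:,0]<M[:,0].min()+8][:,1].min(),M[M[:,0]<M[:,0].min()+8][:,1].max(), "all my",M[:,1].min(),M[:,1].max())
E
```

```text
now [ 0.611  -0.0014  0.1148] th 82.5 tilt 0.05 -> shift [-1.3  1.6 34.8] spin 0.1 F [-0.4  0.9 -0.4] w 0.363
```

View pics/i_t.png

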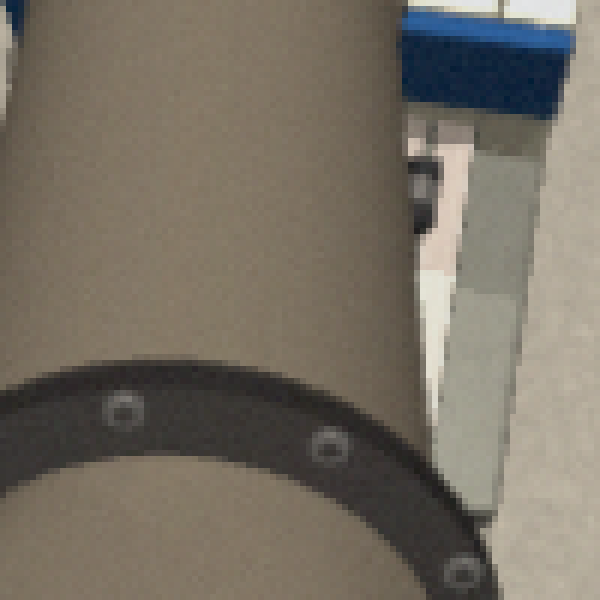

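View pics/i_s.png

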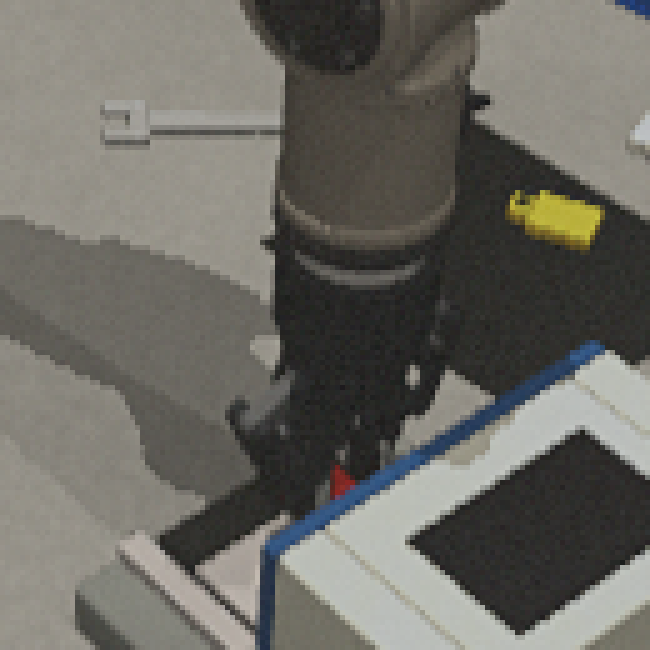

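Both cameras are blocked by the arm here, so I'll place by the measured offsets and use the contact height as the check. If the blank lands on the rim, contact comes at TCP 75 mm; in the pocket it comes at 70 mm.

step_arm([
  [-1,1.5,10,0,0.85],
  [-1.3,1.6,20,0,0.85],
  [-1.3,1.6,28,0,0.85],
  [-1.3,1.6,33,0,0.85],
  [-1.3,1.6,36,0,0.85],
  [-1.3,1.6,37,0,0.85],
  [-1.3,1.6,37,0,0.85],
  [-1.3,1.6,37,0,0.85],
])

```text
t: 14.63
eef_pos: [0.6127, -0.0046, 0.0781]
tool_rot: [0.0, 0.752, 0.659, 0.0]
contact_force: [-0.4, 0.7, 0.3]
gripper_width: 0.363
```

```bash
python3 - <<'E'
from h import *
togo(0.6126,-0.0029,0.071,82.4)
E
```

```text
now [ 0.6127 -0.0046  0.0781] th 82.4 tilt 0.02 -> shift [ 1.7 -0.4  7.1] spin -0.0 F [-0.4  0.7  0.3] w 0.363
```

step_arm([
  [1.2,-0.2,1,0,0.85],
  [1.7,-0.3,2,0,0.85],
  [1.7,-0.3,3,0,0.85],
  [1.7,-0.3,4,0,0.85],
  [1.7,-0.3,4,0,0.85],
])

```text
t: 15.05
eef_pos: [0.6123, -0.0028, 0.0737]
tool_rot: [-0.0, 0.752, 0.659, -0.0]
contact_force: [0.8, 0.5, -0.1]
gripper_width: 0.363
```

step_arm([
  [0,0,1,0,0.85],
  [0,0,2,0,0.85],
  [0,0,2,0,0.85],
])

```text
t: 15.3
eef_pos: [0.6123, -0.0029, 0.0717]
tool_rot: [-0.0, 0.752, 0.659, -0.0]
contact_force: [-0.1, 0.5, -1.4]
gripper_width: 0.364
```

There was no contact at TCP 71.7 mm, so the blank is about 3 mm inside the pocket. One more millimetre, then release.

step_arm([
  [0,0,1,0,0.85],
  [0,0,1,0,0.85],
  [0,0,1,0,0.55],
  [0,0,1,0,0.4],
  [0,0,1,0,0.3],
  [0,0,1,0,0.3],
  [0,0,-3,0,0.3],
  [0,0,-10,0,0.3],
  [0,0,-25,0,0.3],
  [0,0,-50,0,0.3],
  [0,0,-75,0,0.3],
  [0,0,-75,0,0.3],
])

```text
t: 16.3
eef_pos: [0.6156, -0.003, 0.1526]
tool_rot: [0.003, 0.753, 0.658, 0.003]
contact_force: [0.9, -0.0, 0.5]
gripper_width: 0.707
```

```bash
python3 - <<'E'
from h import *
togo(*mw(-0.06),0.10,-7.4)
E
```

```text
now [ 0.6156 -0.003   0.1526] th 82.4 tilt 0.5 -> shift [  -1.7 -145.2   51.4] spin 89.8 F [ 0.9 -0.   0.5] w 0.707
```

step_arm([
  [10,-15,0,7,0.2],
  [22,-30,0,14,0],
  [36,-45,0,21,0],
  [50,-60,0,28,0],
  [66,-75,0,35,0],
  [82,-90,0,42,0],
  [98,-105,0,49,0],
  [114,-120,0,56,0],
  [130,-135,0,63,0],
  [146,-150,0,70,0],
  [162,-165,0,77,0],
  [175,-178,0,84,0],
  [181,-181,0,90,0],
  [181,-181,0,90,0],
])

```text
t: 17.47
eef_pos: [0.4561, 0.2029, 0.1472]
tool_rot: [-0.001, 0.998, -0.066, -0.0]
contact_force: [0.1, 0.2, -0.4]
gripper_width: 0.998
```

```bash
cat >> h.py <<'E'
def redpos(c,z=.053):
    for ce,st,m in blobs(c,(0,120,70),(8,255,255),60):
        q=ray(c,*ce,z); a,b=wm(q)
        if abs(b)<.1 and a<.15:
            r,P=subrect(m,c,z); M=np.array([wm(k) for k in P])*1000; print("red",ce,st[4],r,"mx",M[:,0].min().round(1),M[:,0].max().round(1),"my",M[:,1].min().round(1),M[:,1].max().round(1))
E
python3 - <<'E'
from h import *
togo(*mw(-0.06),0.10,-7.4)
c=cam("top"); strip(c); redpos(c); crop(c,255,120,355,200,7,"pics/j_t.png")
for u,v in ((305,148),(305,156),(303,166),(292,160),(318,158)): print(u,v,dep(c,u,v))
E
```

```text
now [0.4561 0.2029 0.1472] th -7.6 tilt 0.06 -> shift [ 40.6 184.6  47. ] spin -0.2 F [ 0.1  0.2 -0.4] w 0.998
[278 171  46  18 528] mx 8.3 38.0 my -50.6 57.2 ((554.761474609375, 4.6480865478515625), (107.80835723876953, 29.401151657104492), 82.14732360839844)
red [304.01498127 157.26966292] 267 ((604.8486328125, -2.419900894165039), (32.4155387878418, 57.266841888427734), 83.01310729980469) mx 45.4 102.7 my -13.4 19.0
305 148 [ 0.63054713 -0.00512337  0.0560149 ]
305 156 [ 0.61081822 -0.00532539  0.05454343]
303 166 [ 0.585409   -0.00084228  0.0559203 ]
292 160 [0.60236751 0.02649983 0.04769385]
318 158 [ 0.60726488 -0.03696336  0.05017972]
```

View pics/j_t.png

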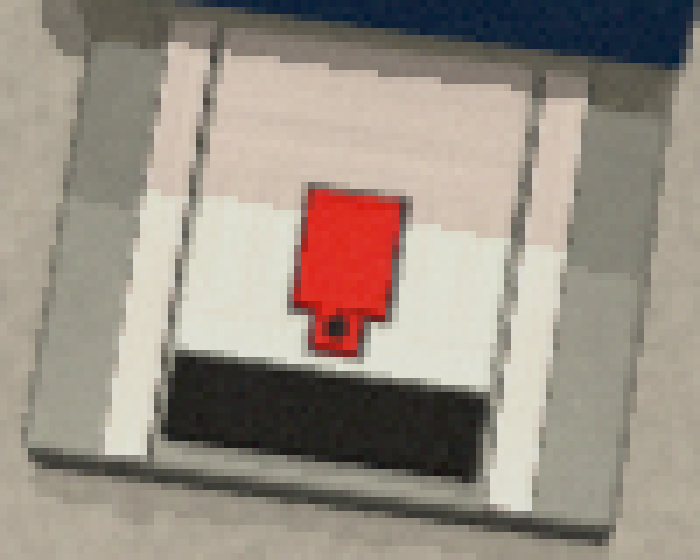

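The top view shows the red blank seated in the pocket at (304,157), eye towards the strip, with an even dark gap all round. Its top reads about 55 mm from depth against 53 mm expected, and its centre is within 2 mm of the pocket's. Now I'll push the carriage home with the back of the open finger on the carriage's front face.

step_arm([
  [2,15,0,0,0],
  [5,35,0,0,0],
  [10,60,0,0,0],
  [15,85,5,0,0],
  [20,110,10,0,0],
  [25,130,20,0,0],
  [30,150,30,0,0],
  [36,170,40,0,0],
  [41,181,46,0,0],
  [41,185,47,0,0],
  [41,185,47,0,0],
  [41,185,47,0,0],
])

```text
t: 18.52
eef_pos: [0.4733, 0.0116, 0.1002]
tool_rot: [-0.0, 0.998, -0.066, 0.0]
contact_force: [-0.6, 0.1, -0.4]
gripper_width: 1.001
```

```bash
python3 - <<'E'
from h import *
togo(*mw(-0.06),0.0455,-7.4);p,_,_=pose(); print(wm(p))
E
```

```text
now [0.4733 0.0116 0.1002] th -7.6 tilt 0.03 -> shift [-1.7 -2.7 54.7] spin -0.2 F [-0.6  0.1 -0.4] w 1.001
(np.float64(-0.058274790954175947), np.float64(-0.0002715932912113982))
```

step_arm([
  [-1,-1,15,0,0],
  [-1,-2,30,0,0],
  [-1,-2,42,0,0],
  [-1,-2,50,0,0],
  [-1,-2,54,0,0],
  [-1,-2,54.5,0,0],
  [-1,-2,54.5,0,0],
  [-1,-2,54.5,0,0],
])

```text
t: 19.18
eef_pos: [0.4728, 0.014, 0.0459]
tool_rot: [-0.0, 0.998, -0.066, 0.0]
contact_force: [0.1, 0.7, -0.4]
gripper_width: 1.0
```

step_arm([
  [3,0,0,0,0],
  [6,0,0,0,0],
  [10,0,0,0,0],
  [14,0,0,0,0],
  [18,0,0,0,0],
  [22,0,0,0,0],
  [26,0,0,0,0],
  [30,0,0,0,0],
])

```text
t: 19.85
eef_pos: [0.5026, 0.0099, 0.0454]
tool_rot: [-0.0, 0.998, -0.066, -0.0]
contact_force: [-3.1, 2.2, 5.1]
gripper_width: 0.996
```

```bash
python3 - <<'E'
from h import *
togo(*mw(0.05),0.0455,-7.4);p,_,_=pose(); print(wm(p))
c=cam("top"); crop(c,255,110,355,200,7,"pics/k_t.png"); redpos(c)
E
```

```text
now [0.5026 0.0099 0.0454] th -7.6 tilt 0.01 -> shift [79.  -1.  -0.1] spin -0.2 F [-3.1  2.2  5.1] w 0.996
(np.float64(-0.029011269382510283), np.float64(0.0017391403479492722))
red [305.95833333 143.72916667] 96 ((642.087646484375, -6.771791458129883), (31.818798065185547, 18.67820930480957), 82.0552749633789) mx 102.1 120.9 my -12.7 19.2
```

View pics/k_t.png

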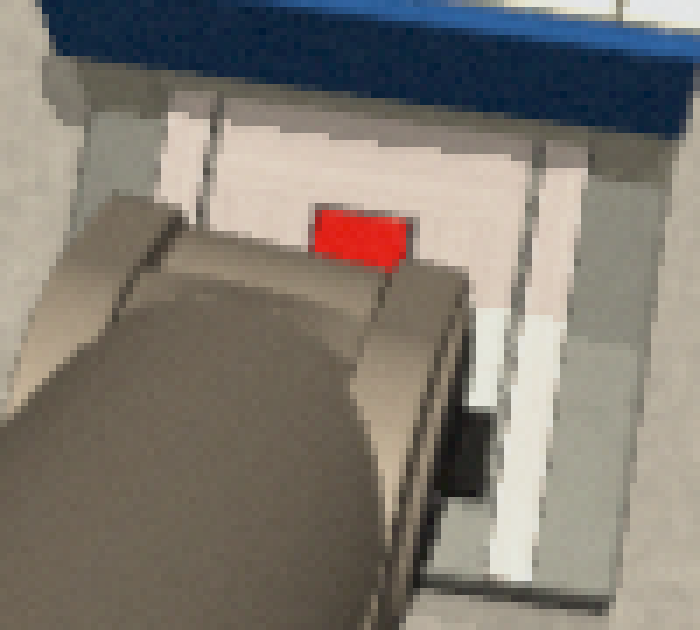

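The carriage has gone in 18 mm with the blank still seated, and the contact is at 57 mm from the tool centre as predicted. So home is at tool centre x of about 63 mm. I'll continue.

step_arm([
  [4,0,0,0,0],
  [10,0,0,0,0],
  [16,0,0,0,0],
  [22,0,0,0,0],
  [28,0,0,0,0],
  [34,0,0,0,0],
  [40,0,0,0,0],
  [46,0,0,0,0],
  [52,0,0,0,0],
  [58,0,0,0,0],
  [64,0,0,0,0],
  [70,0,0,0,0],
  [75,0,0,0,0],
  [79,0,0,0,0],
  [82,0,0,0,0],
  [84,0,0,0,0],
  [86,0,0,0,0],
  [86,0,0,0,0],
])

```text
t: 21.4
eef_pos: [0.5879, -0.0016, 0.0455]
tool_rot: [0.0, 0.998, -0.066, 0.0]
contact_force: [-2.1, 0.2, -0.3]
gripper_width: 1.001
```

```bash
python3 - <<'E'
from h import *
togo(*mw(0.063),0.0455,-7.4);p,_,_=pose(); print(wm(p))
E
```

```text
now [ 0.5879 -0.0016  0.0455] th -7.6 tilt 0.04 -> shift [ 5.9 -1.2 -0. ] spin -0.2 F [-2.1  0.2 -0.3] w 1.001
(np.float64(0.0570959483300544), np.float64(0.0013562278255161437))
```

Now in small steps, watching the force.

step_arm([
  [1,0,0,0,0],
  [2,0,0,0,0],
  [3,0,0,0,0],
  [4,0,0,0,0],
  [4,0,0,0,0],
])

```text
t: 21.82
eef_pos: [0.5916, -0.0021, 0.0455]
tool_rot: [0.0, 0.998, -0.066, 0.0]
contact_force: [-2.5, 0.5, 0.2]
gripper_width: 0.998
```

step_arm([
  [1,0,0,0,0],
  [2,0,0,0,0],
  [2,0,0,0,0],
])

```text
t: 22.07
eef_pos: [0.5933, -0.0023, 0.0454]
tool_rot: [-0.0, 0.998, -0.066, -0.0]
contact_force: [-3.9, 0.4, 0.4]
gripper_width: 0.996
```

step_arm([
  [1,0,0,0,0],
  [1,0,0,0,0],
])

```text
t: 22.23
eef_pos: [0.5934, -0.0024, 0.0453]
tool_rot: [-0.0, 0.998, -0.066, -0.001]
contact_force: [-6.1, 0.6, 3.7]
gripper_width: 0.997
```

step_arm([
  [1,0,0,0,0],
  [1,0,0,0,0],
])

```text
t: 22.4
eef_pos: [0.5935, -0.0023, 0.0453]
tool_rot: [-0.0, 0.998, -0.066, -0.002]
contact_force: [-9.6, 0.9, 6.8]
gripper_width: 0.999
```

It stopped at 62.7 mm, where home was predicted, with the force rising. I'll back off, lift and check from above while heading towards the button.

step_arm([
  [-3,0,0,0,0],
  [-12,0,0,0,0],
  [-25,0,-5,0,0],
  [-30,0,-25,0,0],
  [-30,0,-55,0,0],
  [-30,20,-85,0,0],
  [-30,50,-110,0,0.3],
  [-30,80,-110,0,0.6],
  [-30,120,-110,0,1],
  [-30,160,-110,0,1],
  [-30,200,-110,0,1],
  [-30,240,-110,0,1],
  [-30,270,-110,0,1],
  [-30,280,-110,0,1],
  [-30,280,-110,0,1],
])

```text
t: 23.65
eef_pos: [0.5274, -0.2802, 0.1559]
tool_rot: [0.001, 0.998, -0.069, 0.001]
contact_force: [-0.3, 0.8, -0.4]
gripper_width: -0.001
```

```bash
python3 - <<'E'
from h import *
p,_,_=pose(); print(p)
c=cam("top"); s=cam("scene")
g=cv2.cvtColor(c["frame"],cv2.COLOR_RGB2GRAY); m=np.zeros_like(g); m[122:150,278:336]=(g[122:150,278:336]<55)
n,l,st,ce=cv2.connectedComponentsWithStats(m); i=1+np.argmax(st[1:,4]); r,P=subrect(l==i,c,.048); M=np.array([wm(q) for q in P])*1000
print(st[i],r,M.min(0),M.max(0))
redpos(c)
for cc in(c,s):
  for b in blobs(cc,(45,100,60),(80,255,255)): print(b[0],b[1][4],ray(cc,*b[0],.025).round(4))
crop(c,250,90,510,230,3,"pics/l_t.png"); crop(s,150,150,420,330,3,"pics/l_s.png")
E
```

```text
[ 0.52742374 -0.28023064  0.15592576]
[285 128  45  18 531] ((663.4419555664062, -9.585189819335938), (107.7994384765625, 31.36014747619629), 82.43805694580078) [117.21452171 -50.68696488] [148.62189479  57.09670133]
[393.18787879 146.20606061] 165 [ 0.6465 -0.2262  0.025 ]
[223.49101796 275.89820359] 167 [ 0.502  -0.3504  0.025 ]
[304.32748538 280.9122807 ] 171 [ 0.65   -0.2291  0.025 ]
[194.77184466 311.43203883] 206 [ 0.5296 -0.4534  0.025 ]
```

View pics/l_t.png

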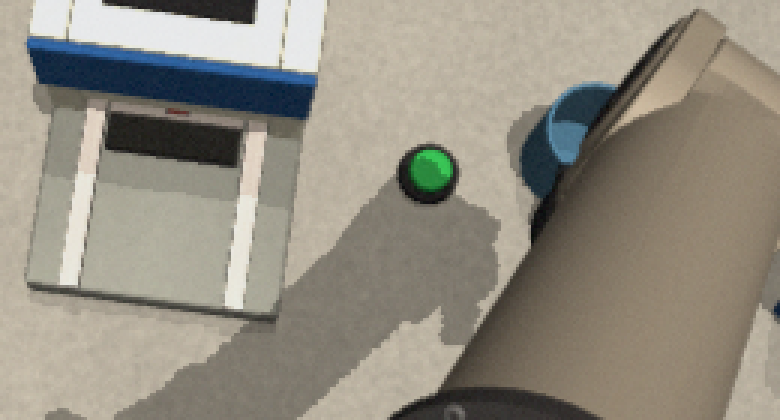

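View pics/l_s.png

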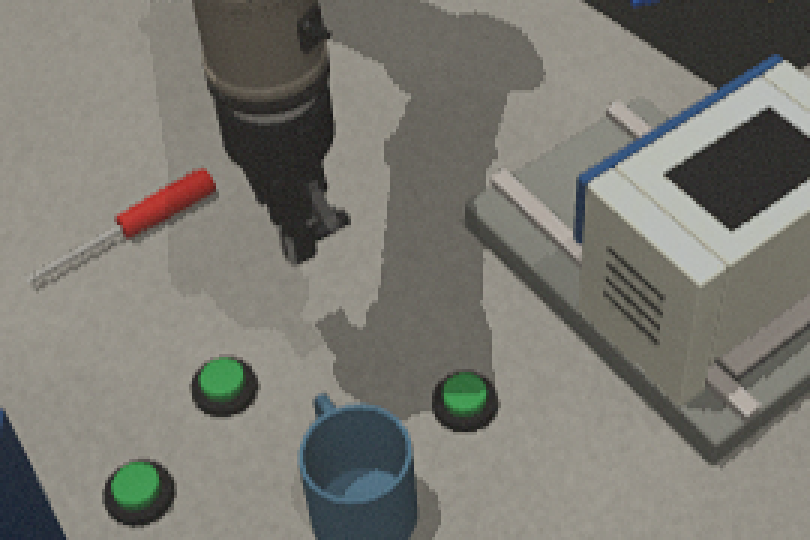

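The strip centre went from 23.1 to 132.9 mm, a travel of 109.8 of 110 mm, so the carriage is home. A sliver of red shows in the slot at (309,127). Next the chosen button: the two views agree at (0.499, −0.349), top about 22 mm high.

```bash
python3 - <<'E'
from h import *
togo(0.499,-0.349,0.07,-7.8)
E
```

```text
now [ 0.5289 -0.2752  0.1553] th -7.6 tilt 0.05 -> shift [-19.9  77.2  85.2] spin 0.2 F [0.9 1.3 0.5] w 0.001
```

step_arm([
  [-5,15,0,0,1],
  [-12,40,0,0,1],
  [-18,65,10,0,1],
  [-20,77,30,0,1],
  [-20,77,55,0,1],
  [-20,77,75,0,1],
  [-20,77,85,0,1],
  [-20,77,85,0,1],
  [-20,77,85,0,1],
])

```text
t: 24.5
eef_pos: [0.4994, -0.3483, 0.0704]
tool_rot: [-0.0, 0.998, -0.065, -0.0]
contact_force: [-0.8, 0.2, 0.8]
gripper_width: 0.001
```

```bash
python3 - <<'E'
from h import *
togo(0.499,-0.349,0.045,-7.8)
s=cam("scene"); crop(s,170,190,310,330,4,"pics/m_s.png")
E
```

```text
now [ 0.4994 -0.3483  0.0704] th -7.5 tilt 0.04 -> shift [-0.3  0.8 25.4] spin 0.3 F [-0.8  0.2  0.8] w 0.001
```

View pics/m_s.png

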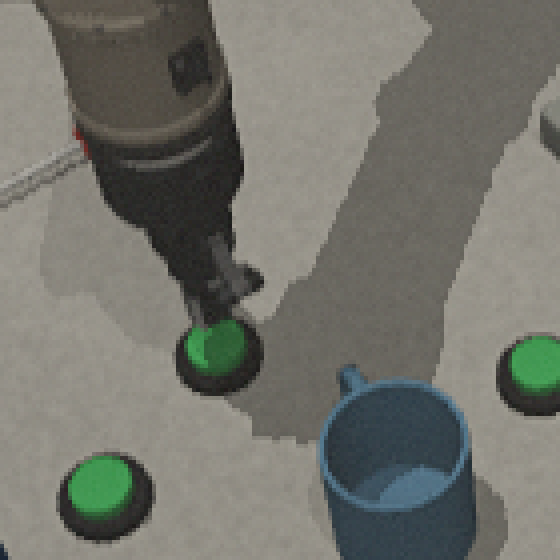

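The shut fingertips are over the chosen button, which is at (224,275) in the scene view. I'll go down, watching the force.

step_arm([
  [0,0,8,0,1],
  [0,0,15,0,1],
  [0,0,20,0,1],
  [0,0,23,0,1],
  [0,0,25,0,1],
  [0,0,25,0,1],
])

```text
t: 25.05
eef_pos: [0.4982, -0.3498, 0.0449]
tool_rot: [-0.0, 0.998, -0.066, -0.0]
contact_force: [0.2, -0.7, -0.3]
gripper_width: 0.003
```

step_arm([
  [0,0,2,0,1],
  [0,0,4,0,1],
  [0,0,5,0,1],
  [0,0,5,0,1],
])

```text
t: 25.38
eef_pos: [0.4986, -0.35, 0.0405]
tool_rot: [0.0, 0.998, -0.066, 0.0]
contact_force: [-0.8, 1.0, 3.1]
gripper_width: -0.001
```

step_arm([
  [0,0,1,0,1],
  [0,0,2,0,1],
  [0,0,3,0,1],
  [0,0,3,0,1],
])

```text
t: 25.72
eef_pos: [0.4986, -0.3501, 0.0381]
tool_rot: [-0.0, 0.998, -0.066, 0.0]
contact_force: [-2.1, 1.6, 8.4]
gripper_width: -0.0
```

step_arm([
  [0,0,1,0,1],
  [0,0,2,0,1],
  [0,0,2,0,1],
  [0,0,2,0,1],
])

```text
t: 26.05
eef_pos: [0.4987, -0.3502, 0.0378]
tool_rot: [-0.0, 0.998, -0.067, 0.001]
contact_force: [-6.2, 5.5, 26.1]
gripper_width: -0.005
```

The button bottomed out: 26 N with no further travel at TCP 37.8 mm. I'll release straight up, then move aside and check.

step_arm([
  [0,0,-4,0,1],
  [0,0,-15,0,1],
  [0,0,-40,0,1],
  [0,0,-75,0,1],
  [0,0,-110,0,1],
  [-5,-10,-120,0,1],
  [-10,-20,-120,0,1],
  [-10,-20,-120,0,1],
  [-10,-20,-120,0,1],
])

```text
t: 26.8
eef_pos: [0.4908, -0.3272, 0.1543]
tool_rot: [-0.001, 0.998, -0.066, -0.001]
contact_force: [0.1, -0.1, 0.1]
gripper_width: 0.001
```

```bash
python3 - <<'E'
from h import *
p,_,o=pose(); print(p,o["contact_force"])
c=cam("top"); s=cam("scene")
g=cv2.cvtColor(c["frame"],cv2.COLOR_RGB2GRAY); m=np.zeros_like(g); m[122:150,278:336]=(g[122:150,278:336]<55)
n,l,st,ce=cv2.connectedComponentsWithStats(m); i=1+np.argmax(st[1:,4]); r,P=subrect(l==i,c,.048); M=np.array([wm(q) for q in P])*1000
print("strip",M.min(0),M.max(0))
for b in blobs(s,(45,100,60),(80,255,255)): print(b[0],b[1][4])
for lo,hi,nm in (((24,150,100),(34,255,255),"yel"),((105,150,100),(115,255,255),"blu")):
    for b in blobs(c,lo,hi):
        if b[1][0]<230 and b[1][1]>180: print(nm,b[0])
crop(c,265,100,350,160,9,"pics/n_t.png"); cv2.imwrite("pics/n_s.png",s["frame"][:,:,::-1])
E
```

```text
[ 0.49076953 -0.32722452  0.15433892] [ 0.06778525 -0.0688208   0.06751066]
strip [117.20467876 -50.77247529] [148.45846062  57.09670133]
[223.46107784 275.82634731] 167
[304.35119048 280.79166667] 168
[194.69117647 311.35294118] 204
yel [164.69548872 199.77067669]
blu [ 34.48268941 258.00250878]
blu [198.66181818 233.27272727]
blu [ 68.9375   262.921875]
```

View pics/n_t.png

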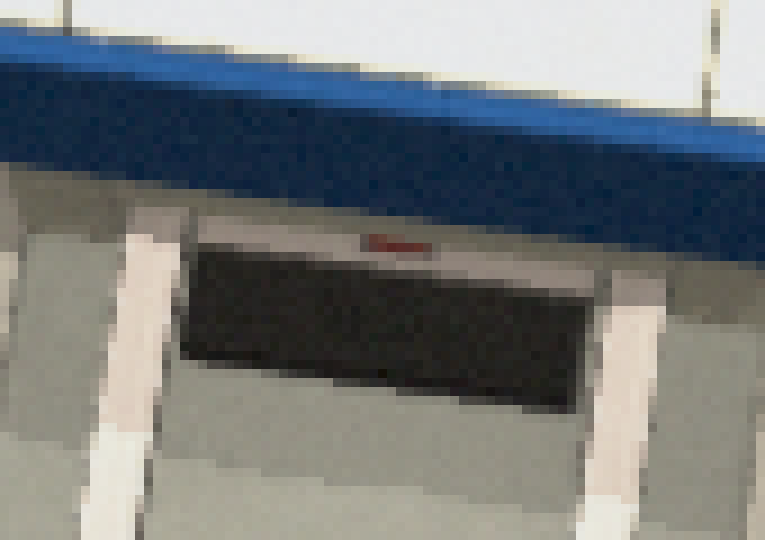

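View pics/n_s.png

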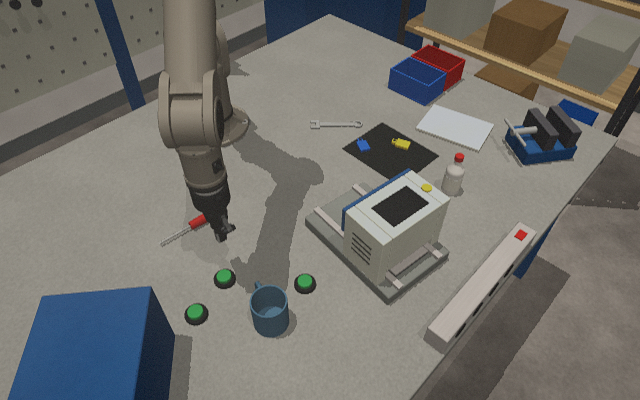

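The strip is still at home (117 to 148.5 mm) and the red eye tab shows in the pocket's narrow end at (309,127). The green button at (223.5,275.8) is back at its first pixel position. The other blanks and bench things haven't moved, and the arm is clear. Handing in.

```bash
python3 -c "
from station import bot
print(bot.hand_in())"
```

```text
the job is handed in; nothing more can be done
None
```

I finished the job and handed it in at about 27 s of the 72 s allowed. The hand-in gives no verdict, so the results below are my own checks.

- **Carriage out:** I dragged it out with one open finger pressed on the strip, because the moves allow no tilt. The strip centre then measured 23 to 24.5 mm against 25 mm nominal, and a repeat pull met about 6 N at the stop.
- **Blank:** I laid the red blank in the pocket and let go. From above, with the carriage still out, it was flat with an even gap all round, eye towards the strip, and about 2 mm or less off centre.
- **Carriage home:** I pushed on its front face until it stopped. The strip's measured travel was 109.8 of 110 mm.
- **Start button:** I pressed the button nearest the base until it bottomed out at 26 N, then released it. It is back at its starting position in the picture.
- **Other things:** The blue and yellow blanks show at their first positions by measurement. The wrench, screwdriver, bottle and mug look unmoved in the last picture, but I did not measure them.

**What went less well:**
- On the repeat pull the press on the strip briefly reached 64 N, because the open fingertip stood lower than I had estimated. That is under the 120 N wrist limit.
- During the first drag the finger slipped a few millimetres.
- With the carriage home only the eye tab can be seen, so the blank's final fit was last seen in full before the carriage went in.

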